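# Snap the wax tub's lid shut all round

## Robot

A 6-joint arm with a two-finger parallel gripper is mounted at the origin on the work surface. World frame = base frame: x ahead of the robot, y to its left, z up, the work surface at z = 0. Lengths are in mm, angles in rad, forces in N, time in s.
With the tool pointing down it reaches from about 275 to 750 mm from the base axis. Payload 10.2 kg.
Tool frame: the origin (TCP) lies between the finger pads; the fingertips stand ctrl.tips_ahead ahead of it and the grasp point (between the pads) lies 8 mm behind it (ctrl.tips_ahead is the distance from the TCP to the fingertips, in mm); z points along the fingers, y is the direction in which the jaws open and shut (so a half turn about z gives the same grasp; the last joint's range is limited). The gripper opens to 85 mm and grips with 20 to 120 N. Pads are 22 mm wide; open, the fingers measure 114 mm over their backs; the gripper's body (76 mm by 85 mm) begins 54 mm behind the grasp point. The pads swing forward as they close: fully open they stand 13 mm farther back than shut.
Start: joints at [-1.475, 0.313, 1.498, -0, 1.331, -0.223], TCP at [164.537, -498.557, 242.294] pointing down, gripper open.
Joint ranges: [-2.94, 2.94], [-0.97, 2.17], [0.19, 2.56], [-1.23, 4.37], [0.02, 3.11], [-2.88, 2.88]. Speed limits (rad/s): [2.39, 2.39, 3.01, 3.14, 3.14, 3.14].

## Interface

Orientations are given as a unit quaternion [w, x, y, z].
In Python, from rig import ctrl gives the robot as it stands. The module is installed in compiled form; this text tells all that it offers.
- The arm moves only by the tool move_arm, never from a script. Its argument "motion" is a list of rows, each an object with "offset": the shift along the tool's x, y, z in m, a list of three; "angular": the turn, a rotation vector about the tool's x, y, z in degrees, a list of three; "jaw": the finger opening in m, from 0 to 0.0854. In form: [{"offset": [tx, ty, tz], "angular": [ax, ay, az], "jaw": jaw}, ...]. A call has 1 to 5 rows; each row is the pose to reach, as a shift and turn from the pose commanded when the call began, along the tool's axes at that moment; what a row does not reach only later rows make up. A row lasts 1/8 s, in which the tool goes at most 62.5 mm and 10.7 degrees, less where a joint would pass 70% of its speed; a pose out of reach is approached as far as the arm can. A call with a gripper value outside its range is refused whole. The fingers move at their own pace and stop on an object; "squeeze" is the grip in N (left out, the last holds). Time passes only in rows, so rows that repeat a pose let the fingers close. It gives the time, the measured TCP pose, the force and the opening at its end, in the units of the state.
- ctrl.sense(): the state, without advancing time (a new reading comes with each control period).
- ctrl.capture(name): name is "side" or "top" or "wrist"; returns a dict with "img" (420x560x3 uint8, red, green, blue), "intrinsics" (3x3 intrinsics, pixels), "rvec" (rotation vector, rad) and "tvec" (3), from world to camera coordinates, as OpenCV has them. Camera axes: x right, y down, z forward; pixel columns grow to the right and rows downward; lengths in mm; the calibration is good to about 2 mm. A picture is of the moment at which its call begins. There is no depth.
- ctrl.finish_job(): hands the job in, once; it reports no verdict.
The state is a dict: "time_s": time; "joints": joint angles; "dq": joint speeds; "tau": joint torques, N m; "eef_pos": TCP position; "ee_rot": TCP orientation; "force": force on the tool from outside, world axes, zero at the start; "wrist_torque": the same for the moment, N m; "grip_width": opening from 0.0 (shut) to 1.0 (fully open).
Only numpy, scipy, OpenCV 4.12 (cv2) and the standard library are available. Lean on these libraries where they do the work, as an engineer would, in place of code of your own. Each camera call takes 0.05 s, during which the arm holds its last target. There are 200 camera calls.

## Task

The lid of the round wax tub on the bench board is only half on: some sections of its rim still stand proud. Press each raised section straight down with the fingertips until it clicks, so that the rim is shut and level all the way round, then take the hand clear. Do not lift, tip or push the tub away, and leave the other things on the bench where they are.

Things in the scene. Friction and masses are not known exactly. Their poses are not given: they have to be found in the camera images.
- tub: Loose round grey wax tub, 138 mm across, white snap lid 148 mm across; 0.7-1.2 kg. Origin: centre of underside, z up. Lid: sunken middle panel (top 80 mm above origin), round it a flat rim, radius 52-74 mm, slit into six 60 degree sections, number N centred N x 60 deg counterclockwise from the tub's x axis. Rim top is 85 mm above origin where shut, 92 mm where raised. Which are shut varies.
- board: Fixed plywood bench board 260 x 420 x 12 mm under the tub, gouge, jar and stone; origin: centre of its underside, on the table.
- section0 (a joint): Rim section 0, slides straight down on the tub by itself: 0 = standing 7 mm proud, 0.007 m = shut. Over-centre snap: resists with about 6 N at first, less and less further down; past halfway (3.5 mm) it snaps down and stays shut; released before that it springs back up.
- section0_top (a point): Centre of the top face of rim section 0, 63 mm from the tub's axis, moves with the section; its z is the height of that top face. The place to press.
- section1 (a joint): Rim section 1, slides straight down on the tub by itself: 0 = standing 7 mm proud, 0.007 m = shut. Over-centre snap: resists with about 6 N at first, less and less further down; past halfway (3.5 mm) it snaps down and stays shut; released before that it springs back up.
- section1_top (a point): Centre of the top face of rim section 1, 63 mm from the tub's axis, moves with the section; its z is the height of that top face. The place to press.
- section2 (a joint): Rim section 2, slides straight down on the tub by itself: 0 = standing 7 mm proud, 0.007 m = shut. Over-centre snap: resists with about 6 N at first, less and less further down; past halfway (3.5 mm) it snaps down and stays shut; released before that it springs back up.
- section2_top (a point): Centre of the top face of rim section 2, 63 mm from the tub's axis, moves with the section; its z is the height of that top face. The place to press.
- section3 (a joint): Rim section 3, slides straight down on the tub by itself: 0 = standing 7 mm proud, 0.007 m = shut. Over-centre snap: resists with about 6 N at first, less and less further down; past halfway (3.5 mm) it snaps down and stays shut; released before that it springs back up.
- section3_top (a point): Centre of the top face of rim section 3, 63 mm from the tub's axis, moves with the section; its z is the height of that top face. The place to press.
- section4 (a joint): Rim section 4, slides straight down on the tub by itself: 0 = standing 7 mm proud, 0.007 m = shut. Over-centre snap: resists with about 6 N at first, less and less further down; past halfway (3.5 mm) it snaps down and stays shut; released before that it springs back up.
- section4_top (a point): Centre of the top face of rim section 4, 63 mm from the tub's axis, moves with the section; its z is the height of that top face. The place to press.
- section5 (a joint): Rim section 5, slides straight down on the tub by itself: 0 = standing 7 mm proud, 0.007 m = shut. Over-centre snap: resists with about 6 N at first, less and less further down; past halfway (3.5 mm) it snaps down and stays shut; released before that it springs back up.
- section5_top (a point): Centre of the top face of rim section 5, 63 mm from the tub's axis, moves with the section; its z is the height of that top face. The place to press.
- gouge: Carving gouge, wooden handle 24 mm thick, 230 mm long, lying on the board beside the tub; origin under its middle. Bystander.
- jar: Small closed amber glass jar with steel cap, 56 mm diameter, 60 mm tall, on the board; origin under its centre. Bystander.
- stone: Sharpening stone in a dark wooden holder, 110 x 50 x 26 mm, on the board; origin under its centre. Bystander.
- glue: White glue bottle, 64 mm diameter, 170 mm tall, standing to one side of the board; origin under its centre. Bystander.
- mallet: Round wooden carver's mallet standing on its head, handle up, 100 mm diameter, 228 mm tall, to one side of the board; origin under its centre. Bystander.
- mug: White mug, 76 mm diameter, 90 mm tall, left of the board; origin under its centre. Bystander.
- offcut: Pale wooden offcut 130 x 60 x 40 mm, right of the board; origin under its centre. Bystander.

How it is judged (in metres and radians):
At the end, for the whole second after the job is handed in: All six rim sections are shut (each at least 5.5 mm of its 7 mm travel), and the tub stands upright (within 0.05 rad) and still on the board, within 40 mm of where it started (value of joint each of section0, section1, section2, section3, section4, section5 above 0.0055 m and angle between tub's own z axis and vertical below 0.05 rad and height (world z) of tub between 0.006 and 0.018 m and distance of tub from where it was at the start of the episode below 0.04 m and linear speed of tub below 0.02 m/s); the robot touches nothing.
It fails at once if the tub is lifted more than 8 mm off the board (height (world z) of tub above 0.02 m).
It fails at once if the tub is tipped by more than 0.2 rad (angle between tub's own z axis and vertical above 0.2 rad).
It fails at once if the tub is pushed or carried more than 40 mm away (distance of tub from where it was at the start of the episode above 0.04 m).
It fails at once if another thing on the bench is moved more than 30 mm (distance of any of gouge, jar, stone, glue, mallet, mug, offcut from where it was at the start of the episode above 0.03 m).
It also fails if it takes over 45 s, if anything falls off the work surface, if the arm or the gripper's body presses on something with over 40 N, if the wrist force passes 120 N, or if a joint passes its speed limit or range.

## Working session

There is one attempt and no reset: what is moved stays moved. The work goes in short steps, Python scripts to look and compute and a tool call to move; the robot and the scene stay as the last step left them, time stands still between calls to the robot, and variables do not carry over. Pictures are saved under pics/ and viewed, about 8 in all and at most 12, crops included, and the job is handed in when it is done.

Besides the shell and the picture viewer there is one more tool, called after "Emit:" as name([rows], argument=value, ...), one row to a line, values as JSON. move_arm: Moves the arm, as the interface text tells. Its arguments: {"type":"object","properties":{"motion":{"type":"array","items":{"type":"object","properties":{"offset":{"type":"array","items":{"type":"number"}},"angular":{"type":"array","items":{"type":"number"}},"jaw":{"type":"number"}}}},"squeeze":{"type":"number"}},"required":["motion"]}

```bash
mkdir -p pics
cat > h.py <<'E'
import numpy as np, cv2
from rig import ctrl
def snap(n,f):
    c=ctrl.capture(n); cv2.imwrite(f,c["img"][:,:,::-1]); 
    np.savez(f[:-4]+'.npz',**c); return c
def ray(c,uv,z):
    R=cv2.Rodrigues(np.array(c["rvec"],float))[0]; t=np.array(c["tvec"],float).ravel()
    o=-R.T@t; d=R.T@np.linalg.inv(c["intrinsics"])@np.array([uv[0],uv[1],1.])
    return o+d*(z-o[2])/d[2]
def proj(c,P):
    return cv2.projectPoints(np.array(P,float).reshape(-1,3),np.array(c["rvec"],float),np.array(c["tvec"],float),np.array(c["intrinsics"],float),None)[0].reshape(-1,2)
E
python3 - <<'E'
from h import *
a=snap("top","pics/top0.png");b=snap("side","pics/side0.png")
s=ctrl.sense();print(s,ctrl.tips_ahead)
for c in(a,b):
    R=cv2.Rodrigues(np.array(c["rvec"]))[0];print(-R.T@np.array(c["tvec"]).ravel(),R[2])
E
```

```text
{'time_s': 0.1, 'joints': array([-1.47537129e+00,  3.13399611e-01,  1.49835454e+00,  1.79473986e-05,
        1.33098729e+00, -2.23409318e-01]), 'dq': array([-0.00090173, -0.00268613, -0.00044601,  0.00152491, -0.00021239,
       -0.00029155]), 'tau': array([ 3.97136318e-03, -4.12894714e+01, -2.60140765e+01, -3.29221996e-05,
        3.05175097e-03, -2.43072361e-05]), 'eef_pos': array([ 164.53379121, -498.32959449,  241.79192019]), 'ee_rot': array([-5.72658488e-04,  9.87320146e-01,  1.58740665e-01,  4.54292980e-05]), 'force': array([-0.03807941,  0.05745647,  0.15523704]), 'wrist_torque': array([ 0.02170133, -0.07832342,  0.03094844]), 'grip_width': 1.0002039550724722} 11.0
[ 302.24810876   16.1460687  1424.18218991] [ 0.17069425 -0.02379504 -0.98503668]
[-104.81745411 1048.43268827  852.95341737] [ 0.44573463 -0.73218356 -0.51500279]
```

View pics/top0.png

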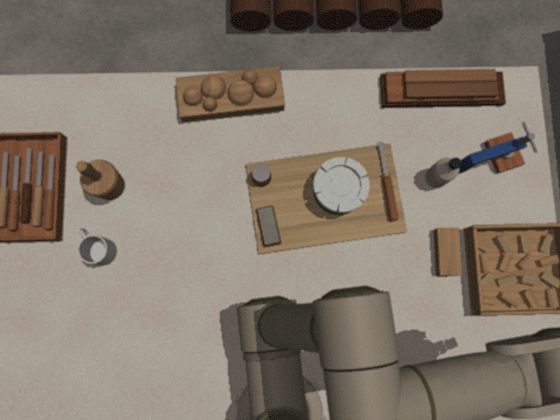

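View pics/side0.png

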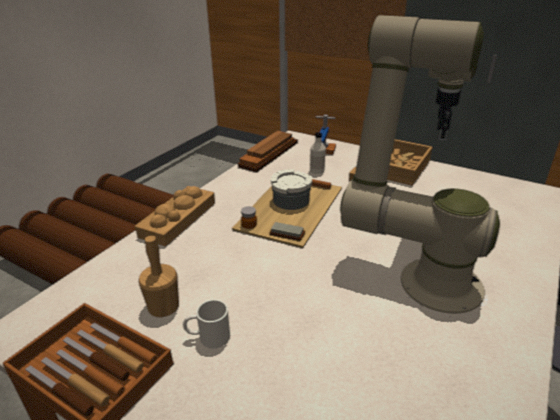

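The top view shows the tub on the board at about (342,185). The side view has it at (291,190). Next I measure the lid and enlarge both crops.

Run:
```python
from h import *
c=dict(np.load("pics/top0.npz"));s=dict(np.load("pics/side0.npz"))
im=c["img"];g=cv2.cvtColor(im,cv2.COLOR_RGB2HSV)
m=((g[...,1]<40)&(g[...,2]>120)).astype(np.uint8)
r=np.zeros_like(m);r[145:225,300:383]=1;m*=r
n,l,st,ce=cv2.connectedComponentsWithStats(m);k=1+st[1:,4].argmax()
p=np.argwhere(l==k)[:,::-1].astype(np.float32);h=cv2.convexHull(p)
e=cv2.fitEllipse(h);print(st[k],e,ray(c,e[0],98))
A=cv2.resize(im[140:230,297:387],(400,400),interpolation=cv2.INTER_CUBIC)
B=cv2.resize(s["img"][160:220,261:321],(400,400),interpolation=cv2.INTER_CUBIC)
cv2.imwrite("pics/crop0.png",np.hstack([A,B])[:,:,::-1])
for n,uv in dict(jar=(261,174),stone=(269,226),gougeA=(382,145),gougeB=(393,216),glue=(440,172)).items():print(n,ray(c,uv,30))
```

```text
[ 314  157   56   55 2320] ((341.36358642578125, 183.9509735107422), (54.37984085083008, 56.016845703125), 114.57679748535156) [ 590.21365451 -177.59725387   98.        ]
jar [638.26133365  36.16691214  30.        ]
stone [491.29417703  17.04293054  30.        ]
gougeA [ 715.3566597  -308.22428276   30.        ]
gougeB [ 511.20523195 -326.59959466   30.        ]
glue [ 633.34520717 -467.44593827   30.        ]
```

View pics/crop0.png

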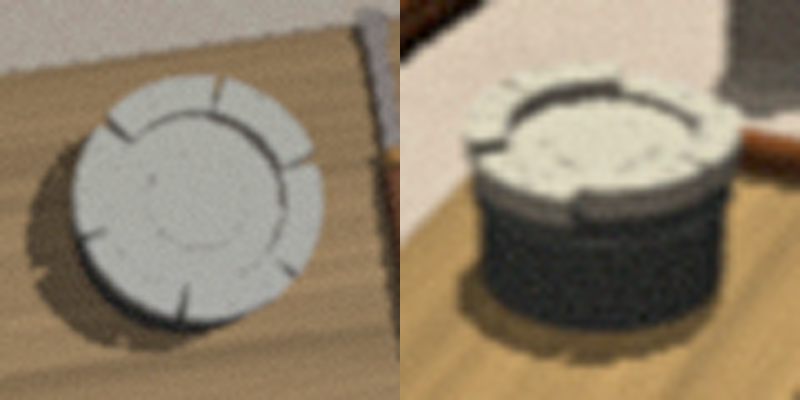

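The lid centre is near (590,-178). I'll move above it for a close wrist view.

Emit:
move_arm([
  {"offset":[0.06,-0.02,-0.02],"jaw":0.0},
  {"offset":[0.12,-0.04,-0.04],"jaw":0.0},
  {"offset":[0.18,-0.06,-0.06],"jaw":0.0},
  {"offset":[0.24,-0.08,-0.08],"jaw":0.0},
  {"offset":[0.3,-0.1,-0.09],"jaw":0.0},
], squeeze=20)

```text
schema error: expected keys offset, angular, jaw
```

Emit:
move_arm([
  {"offset":[0.05,-0.018,0],"jaw":0.0},
  {"offset":[0.1,-0.036,0],"jaw":0.0},
  {"offset":[0.14,-0.05,0],"jaw":0.0},
  {"offset":[0.14,-0.05,0],"jaw":0.0},
  {"offset":[0.14,-0.05,0],"jaw":0.0},
])

```text
schema error: expected keys offset, angular, jaw
```

Run:
```python
from h import *
a=snap("wrist","pics/w0.png")
s=ctrl.sense();print(s)
R=cv2.Rodrigues(np.array(a["rvec"]))[0];print(-R.T@np.array(a["tvec"]).ravel(),R)
print(proj(a,[590,-178,98]))
```

```text
{'time_s': 0.15, 'joints': array([-1.47540111e+00,  3.13277954e-01,  1.49823360e+00,  3.49611793e-05,
        1.33105102e+00, -2.23376375e-01]), 'dq': array([ 3.16102127e-04, -2.46818277e-03, -4.06005451e-03,  1.67689350e-04,
       -8.55489152e-05,  3.60967476e-03]), 'tau': array([ 1.34092454e-03, -4.12367678e+01, -2.59796691e+01, -1.88087438e-04,
        3.22149106e-03, -1.31831757e-05]), 'eef_pos': array([ 164.52533921, -498.3590912 ,  241.89972452]), 'ee_rot': array([-4.82882378e-04,  9.87325495e-01,  1.58707691e-01,  4.79555935e-05]), 'force': array([ 1.24570678, -0.55194729, -0.242839  ]), 'wrist_torque': array([-0.0173972 , -0.00955199,  0.01284592]), 'grip_width': 0.9985716546133399}
[ 234.52444046 -475.17444868  374.32779626] [[ 3.12895225e-01 -9.49787312e-01 -7.99854639e-04]
 [-9.08467834e-01 -2.99528533e-01  2.91494173e-01]
 [-2.77097046e-01 -9.04804926e-02 -9.56572270e-01]]
[[ -98.75323705 -900.11519268]]
```

View pics/w0.png

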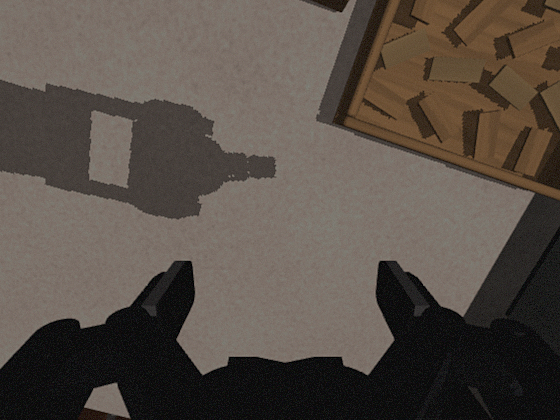

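That picture shows only the bench corner, because the move was refused for missing keys. I'll resend it with all keys.

Emit:
move_arm([
  {"offset":[0.056,-0.02,-0.02],"angular":[0,0,0],"jaw":0.0},
  {"offset":[0.112,-0.04,-0.04],"angular":[0,0,0],"jaw":0.0},
  {"offset":[0.168,-0.06,-0.06],"angular":[0,0,0],"jaw":0.0},
  {"offset":[0.224,-0.08,-0.07],"angular":[0,0,0],"jaw":0.0},
  {"offset":[0.28,-0.1,-0.07],"angular":[0,0,0],"jaw":0.0},
], squeeze=20)

```text
time_s: 0.78
eef_pos: [400.5, -314.5, 313.1]
ee_rot: [0.001, 0.987, 0.159, 0.0]
force: [-0.2, -0.7, 0.2]
grip_width: -0.001
```

Emit:
move_arm([
  {"offset":[0.05,-0.02,0],"angular":[0,0,0],"jaw":0.0},
  {"offset":[0.1,-0.04,0],"angular":[0,0,0],"jaw":0.0},
  {"offset":[0.15,-0.06,0],"angular":[0,0,0],"jaw":0.0},
  {"offset":[0.165,-0.07,0],"angular":[0,0,0],"jaw":0.0},
  {"offset":[0.165,-0.07,0],"angular":[0,0,0],"jaw":0.0},
])

```text
time_s: 1.4
eef_pos: [533.9, -197.2, 312.0]
ee_rot: [-0.0, 0.987, 0.159, -0.0]
force: [-0.4, -0.4, -1.0]
grip_width: -0.003
```

Run:
```python
from h import *
a=snap("wrist","pics/w1.png")
s=ctrl.sense();print(s['time_s'],s['eef_pos'],s['ee_rot'],s['force'],s['grip_width'])
print(proj(a,[590,-178,98]))
```

```text
1.45 [ 533.35492506 -198.05618273  312.12524206] [-7.34734671e-06  9.87315978e-01  1.58767292e-01 -3.25652690e-04] [-0.37419148 -0.26634206 -0.07760695] 0.0005156033336505645
[[284.52127895 124.80761845]]
```

View pics/w1.png

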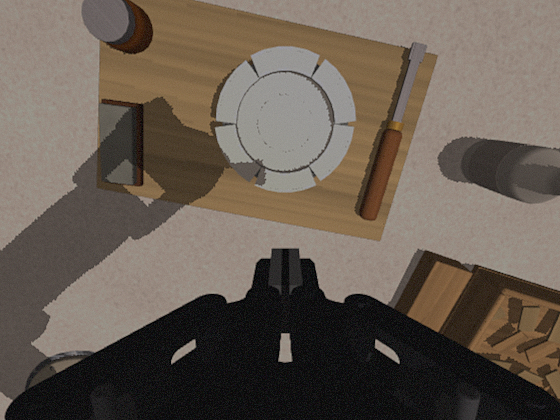

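The wrist view shows the lid at about (286,119). Slits are near (253,68), (320,68), (354,124), (318,183), (256,183) and (216,124). I'll enlarge it to find the raised sections and fit the circle.

Run:
```python
from h import *
c=dict(np.load("pics/w1.npz"));im=c["img"]
g=cv2.cvtColor(im,cv2.COLOR_RGB2HSV);print(g[119,286],g[100,235],g[30,200])
m=((g[...,1]<35)&(g[...,2]>90)).astype(np.uint8);r=np.zeros_like(m);r[35:205,205:370]=1;m*=r
n,l,st,ce=cv2.connectedComponentsWithStats(m);k=1+st[1:,4].argmax()
h=cv2.convexHull(np.argwhere(l==k)[:,::-1].astype(np.float32))
e=cv2.fitEllipse(h);P=ray(c,e[0],98);print(st[k],e,P)
q=np.array([ray(c,p[0],98) for p in h])-P;a=np.degrees(np.arctan2(q[:,1],q[:,0]));o=a.argsort()
print([(round(x),round(y,1)) for x,y in zip(a[o],np.hypot(q[o,0],q[o,1]))])
for uv in [(253,68),(320,68),(354,124),(318,183),(256,183),(216,124)]:
    d=ray(c,uv,98)-P;print(uv,np.degrees(np.arctan2(d[1],d[0])).round(1),np.hypot(*d[:2]).round(1))
A=cv2.resize(im[35:205,205:370],(582,600),interpolation=cv2.INTER_CUBIC)
cv2.imwrite("pics/crop1.png",A[:,:,::-1])
```

```text
[ 30   8 154] [ 13  12 152] [ 17 112 127]
[  215    46   141   146 14637] ((284.6585388183594, 118.67356872558594), (139.3064422607422, 145.76690673828125), 9.23360824584961) [ 596.07813088 -176.14469371   98.        ]
[(-177, np.float64(80.2)), (-169, np.float64(80.3)), (-154, np.float64(80.4)), (-147, np.float64(80.1)), (-143, np.float64(80.3)), (-139, np.float64(80.1)), (-137, np.float64(80.0)), (-129, np.float64(78.1)), (-124, np.float64(77.5)), (-110, np.float64(77.0)), (-107, np.float64(76.6)), (-102, np.float64(76.2)), (-97, np.float64(75.7)), (-91, np.float64(75.5)), (-88, np.float64(75.3)), (-73, np.float64(75.3)), (-69, np.float64(75.1)), (-62, np.float64(74.4)), (-52, np.float64(73.7)), (-48, np.float64(73.3)), (-41, np.float64(72.8)), (-38, np.float64(72.5)), (-30, np.float64(72.0)), (-23, np.float64(71.5)), (-17, np.float64(71.3)), (-9, np.float64(70.9)), (-7, np.float64(70.8)), (-1, np.float64(70.6)), (1, np.float64(70.6)), (12, np.float64(70.6)), (23, np.float64(70.5)), (35, np.float64(70.6)), (40, np.float64(70.6)), (47, np.float64(70.7)), (59, np.float64(70.4)), (67, np.float64(70.9)), (75, np.float64(71.4)), (85, np.float64(72.3)), (90, np.float64(72.5)), (100, np.float64(73.5)), (115, np.float64(75.5)), (117, np.float64(76.2)), (125, np.float64(77.1)), (128, np.float64(77.3)), (131, np.float64(77.0)), (141, np.float64(77.4)), (146, np.float64(76.5)), (173, np.float64(80.1)), (178, np.float64(80.1))]
(253, 68) 51.3 59.5
(320, 68) -17.6 61.6
(354, 124) -75.9 74.7
(318, 183) -133.4 79.9
(256, 183) 173.5 77.5
(216, 124) 112.6 74.0
```

View pics/crop1.png

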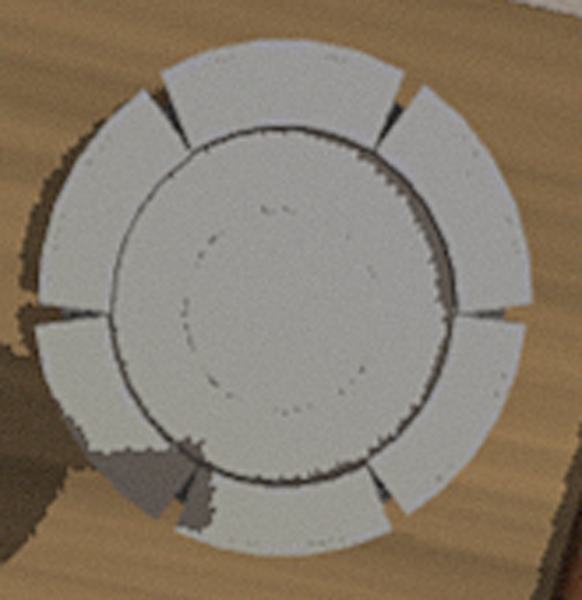

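Correcting for perspective puts the centre at about (591,-178), and the sections line up with the tool's x axis at 60° steps. I'll press all six to the shut height with the fingers closed, since this does no harm to sections already shut. First is the nearest one, at centre −63 mm along tool x.

Emit:
move_arm([
  {"offset":[-0.002,-0.001,0.06],"angular":[0,0,0],"jaw":0.0},
  {"offset":[-0.002,-0.001,0.12],"angular":[0,0,0],"jaw":0.0},
  {"offset":[-0.002,-0.001,0.175],"angular":[0,0,0],"jaw":0.0},
  {"offset":[-0.002,-0.001,0.19],"angular":[0,0,0],"jaw":0.0},
  {"offset":[-0.002,-0.001,0.19],"angular":[0,0,0],"jaw":0.0},
])

```text
time_s: 2.08
eef_pos: [531.6, -198.3, 123.2]
ee_rot: [0.0, 0.987, 0.158, 0.0]
force: [0.9, 0.7, -0.0]
grip_width: -0.002
```

Emit:
move_arm([
  {"offset":[0,0,0.004],"angular":[0,0,0],"jaw":0.0},
  {"offset":[0,0,0.008],"angular":[0,0,0],"jaw":0.0},
  {"offset":[0,0,0.01],"angular":[0,0,0],"jaw":0.0},
])

```text
time_s: 2.45
eef_pos: [531.9, -197.7, 113.2]
ee_rot: [0.001, 0.987, 0.159, 0.001]
force: [-0.9, -0.5, 2.3]
grip_width: 0.001
```

Emit:
move_arm([
  {"offset":[0,0,0.002],"angular":[0,0,0],"jaw":0.0},
  {"offset":[0,0,0.003],"angular":[0,0,0],"jaw":0.0},
  {"offset":[0,0,0.003],"angular":[0,0,0],"jaw":0.0},
])

```text
time_s: 2.82
eef_pos: [531.6, -197.2, 109.1]
ee_rot: [-0.0, 0.987, 0.159, -0.0]
force: [-0.6, 0.1, 0.4]
grip_width: -0.004
```

A force of 2.3 N followed by none suggests this section was raised and snapped down. I'll press a little further to feel the shut rim.

Emit:
move_arm([
  {"offset":[0,0,0.0015],"angular":[0,0,0],"jaw":0.0},
  {"offset":[0,0,0.0025],"angular":[0,0,0],"jaw":0.0},
  {"offset":[0,0,0.0025],"angular":[0,0,0],"jaw":0.0},
])

```text
time_s: 3.2
eef_pos: [531.7, -197.5, 107.6]
ee_rot: [0.0, 0.987, 0.159, 0.0]
force: [-2.4, 0.3, 7.9]
grip_width: -0.0
```

The shut rim is felt at TCP z ≈ 108 (7.9 N). On to the next section, at (+31.5,−54.6) mm from here.

Emit:
move_arm([
  {"offset":[0,0,-0.02],"angular":[0,0,0],"jaw":0.0},
  {"offset":[0.016,-0.028,-0.022],"angular":[0,0,0],"jaw":0.0},
  {"offset":[0.0315,-0.0545,-0.02],"angular":[0,0,0],"jaw":0.0},
  {"offset":[0.0315,-0.0545,-0.01],"angular":[0,0,0],"jaw":0.0},
  {"offset":[0.0315,-0.0545,-0.006],"angular":[0,0,0],"jaw":0.0},
])

```text
time_s: 3.82
eef_pos: [544.3, -135.9, 112.3]
ee_rot: [-0.0, 0.987, 0.159, -0.0]
force: [-0.9, 1.0, 2.3]
grip_width: -0.001
```

Emit:
move_arm([
  {"offset":[0,0,0.002],"angular":[0,0,0],"jaw":0.0},
  {"offset":[0,0,0.004],"angular":[0,0,0],"jaw":0.0},
  {"offset":[0,0,0.006],"angular":[0,0,0],"jaw":0.0},
  {"offset":[0,0,0.006],"angular":[0,0,0],"jaw":0.0},
])

```text
time_s: 4.32
eef_pos: [544.4, -136.1, 107.6]
ee_rot: [0.0, 0.987, 0.159, 0.0]
force: [-2.4, 0.3, 7.1]
grip_width: -0.002
```

Emit:
move_arm([
  {"offset":[0,0,-0.02],"angular":[0,0,0],"jaw":0.0},
  {"offset":[0.032,0,-0.022],"angular":[0,0,0],"jaw":0.0},
  {"offset":[0.063,0,-0.02],"angular":[0,0,0],"jaw":0.0},
  {"offset":[0.063,0,-0.01],"angular":[0,0,0],"jaw":0.0},
  {"offset":[0.063,0,-0.006],"angular":[0,0,0],"jaw":0.0},
])

```text
time_s: 4.95
eef_pos: [603.4, -116.1, 111.6]
ee_rot: [-0.0, 0.987, 0.159, -0.001]
force: [-0.2, 0.4, 0.0]
grip_width: -0.002
```

Emit:
move_arm([
  {"offset":[0,0,0.002],"angular":[0,0,0],"jaw":0.0},
  {"offset":[0,0,0.004],"angular":[0,0,0],"jaw":0.0},
  {"offset":[0,0,0.006],"angular":[0,0,0],"jaw":0.0},
  {"offset":[0,0,0.006],"angular":[0,0,0],"jaw":0.0},
])

```text
time_s: 5.45
eef_pos: [604.3, -116.1, 107.6]
ee_rot: [0.0, 0.987, 0.159, 0.0]
force: [-2.1, 0.4, 4.8]
grip_width: -0.002
```

Second section was raised and is now shut; the third was already shut. Now the remaining three.

Emit:
move_arm([
  {"offset":[0,0,-0.02],"angular":[0,0,0],"jaw":0.0},
  {"offset":[0.016,0.028,-0.022],"angular":[0,0,0],"jaw":0.0},
  {"offset":[0.0315,0.0545,-0.02],"angular":[0,0,0],"jaw":0.0},
  {"offset":[0.0315,0.0545,-0.01],"angular":[0,0,0],"jaw":0.0},
  {"offset":[0.0315,0.0545,-0.006],"angular":[0,0,0],"jaw":0.0},
])

```text
time_s: 6.08
eef_pos: [651.0, -157.7, 112.4]
ee_rot: [0.0, 0.987, 0.159, -0.0]
force: [0.7, -1.0, 2.5]
grip_width: -0.002
```

Emit:
move_arm([
  {"offset":[0,0,0.002],"angular":[0,0,0],"jaw":0.0},
  {"offset":[0,0,0.004],"angular":[0,0,0],"jaw":0.0},
  {"offset":[0,0,0.006],"angular":[0,0,0],"jaw":0.0},
  {"offset":[0,0,0.006],"angular":[0,0,0],"jaw":0.0},
])

```text
time_s: 6.58
eef_pos: [651.3, -157.5, 107.6]
ee_rot: [0.0, 0.987, 0.159, 0.0]
force: [-1.3, 1.5, 5.0]
grip_width: -0.001
```

Emit:
move_arm([
  {"offset":[0,0,-0.02],"angular":[0,0,0],"jaw":0.0},
  {"offset":[-0.016,0.028,-0.022],"angular":[0,0,0],"jaw":0.0},
  {"offset":[-0.0315,0.0545,-0.02],"angular":[0,0,0],"jaw":0.0},
  {"offset":[-0.0315,0.0545,-0.01],"angular":[0,0,0],"jaw":0.0},
  {"offset":[-0.0315,0.0545,-0.006],"angular":[0,0,0],"jaw":0.0},
])

```text
time_s: 7.2
eef_pos: [638.4, -219.2, 112.4]
ee_rot: [0.0, 0.987, 0.159, -0.0]
force: [-0.0, -0.7, 1.7]
grip_width: -0.001
```

Emit:
move_arm([
  {"offset":[0,0,0.002],"angular":[0,0,0],"jaw":0.0},
  {"offset":[0,0,0.004],"angular":[0,0,0],"jaw":0.0},
  {"offset":[0,0,0.006],"angular":[0,0,0],"jaw":0.0},
  {"offset":[0,0,0.006],"angular":[0,0,0],"jaw":0.0},
])

```text
time_s: 7.7
eef_pos: [638.7, -219.0, 107.6]
ee_rot: [0.0, 0.987, 0.159, 0.0]
force: [-1.2, 1.7, 4.6]
grip_width: 0.001
```

Emit:
move_arm([
  {"offset":[0,0,-0.02],"angular":[0,0,0],"jaw":0.0},
  {"offset":[-0.032,0,-0.022],"angular":[0,0,0],"jaw":0.0},
  {"offset":[-0.063,0,-0.02],"angular":[0,0,0],"jaw":0.0},
  {"offset":[-0.063,0,-0.01],"angular":[0,0,0],"jaw":0.0},
  {"offset":[-0.063,0,-0.006],"angular":[0,0,0],"jaw":0.0},
])

```text
time_s: 8.32
eef_pos: [578.9, -238.9, 112.1]
ee_rot: [-0.0, 0.987, 0.159, -0.0]
force: [0.3, 0.9, -0.3]
grip_width: -0.0
```

Emit:
move_arm([
  {"offset":[0,0,0.002],"angular":[0,0,0],"jaw":0.0},
  {"offset":[0,0,0.004],"angular":[0,0,0],"jaw":0.0},
  {"offset":[0,0,0.006],"angular":[0,0,0],"jaw":0.0},
  {"offset":[0,0,0.006],"angular":[0,0,0],"jaw":0.0},
])

```text
time_s: 8.82
eef_pos: [579.0, -239.2, 107.6]
ee_rot: [0.0, 0.987, 0.159, 0.0]
force: [-1.3, 1.6, 4.8]
grip_width: 0.001
```

Emit:
move_arm([
  {"offset":[0,0,-0.05],"angular":[0,0,0],"jaw":0.0},
  {"offset":[-0.03,-0.03,-0.11],"angular":[0,0,0],"jaw":0.0},
  {"offset":[-0.04,-0.055,-0.17],"angular":[0,0,0],"jaw":0.0},
  {"offset":[-0.04,-0.055,-0.2],"angular":[0,0,0],"jaw":0.0},
  {"offset":[-0.04,-0.055,-0.2],"angular":[0,0,0],"jaw":0.0},
])

```text
time_s: 9.45
eef_pos: [524.0, -199.5, 310.5]
ee_rot: [0.002, 0.987, 0.159, 0.003]
force: [0.2, -0.2, 0.2]
grip_width: -0.001
```

Run:
```python
from h import *
a=snap("wrist","pics/w2.png");b=snap("side","pics/side2.png");t=snap("top","pics/top2.png")
s=ctrl.sense();print(s['time_s'],s['eef_pos'],s['force'])
u=proj(a,[591,-178,98])[0].astype(int);print(u)
y0=max(u[1]-90,0);x0=u[0]-90
A=cv2.resize(a["img"][y0:y0+180,x0:x0+180],(400,400),interpolation=cv2.INTER_CUBIC)
B=cv2.resize(b["img"][160:220,261:321],(400,400),interpolation=cv2.INTER_CUBIC)
cv2.imwrite("pics/crop2.png",np.hstack([A,B])[:,:,::-1])
```

```text
9.6 [ 523.24968114 -199.43390213  305.51336864] [ 0.85852864  0.22517017 -1.24754923]
[284 115]
```

View pics/crop2.png

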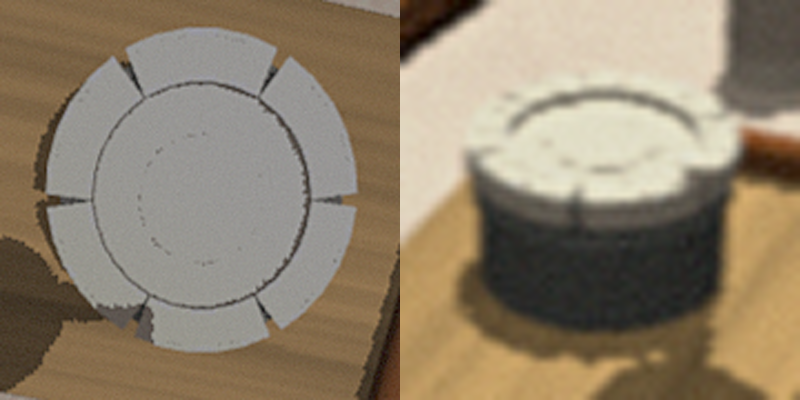

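The close-up shows the rim even all round, with no tall step or wide inner shadow. In the side crop the rim is level; the dark patch at (690,175) matches the gripper shadow in the wrist view. The tub sits where it did and the hand is 200 mm clear, so I'm handing in.

Run:
```python
from h import *
print(ctrl.finish_job())
```

```text
the job is handed in; nothing more can be done
None
```

I pressed all six rim sections down to the shut height with the closed fingertips, then raised the hand about 200 mm clear and handed the job in at about 9.6 s. Four sections pushed back 1.7–2.5 N partway down, so they were raised and then shut; the other two gave almost nothing and were already shut.

- **Force:** every section ended in firm contact, 4.6–7.9 N, at the same TCP height of 107.6 mm. That puts the fingertips at about 97 mm, which is the shut rim height.
- **Pictures:** the last wrist and side crops show a level rim and the tub where it started. A dark patch on the rim in the side view looks like the gripper's shadow, which the wrist view also shows there.
- **Not checked:** I did not measure the other bench things again at the end. No side force above about 2.5 N was read at the end of any move. `finish_job` gives no verdict.
- **Failed on the way:** my first two move calls were refused because the turn (`angular`) values were left out. Nothing moved.

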